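# Sort a handful of finds into their lined trays

### The job

Sort the four loose finds on the table into the lined trays: the tooth into the blue tray, the stone into the green tray, and the black canister and the corked glass vial together into the red tray, standing side by side. The glass is fragile, so bring the vial last, when the other three are already in place, and do not tip it over. Set every piece down flat on its tray's floor, clear of the rim and the same way up as it stands now.

Things in the scene. Friction and masses are not known exactly. Their poses are not given: they have to be found in the camera images.
- tooth: pale tan three-lobed molar, 35 mm (its x) by 53 mm (its y) by 34 mm high, 0.12 kg, loose on the table; grasp across its 35 mm width (fingers closing along its x). Origin: centre of the underside, z up.
- stone: dark brown rounded lump of stone, 50 mm (its x) by 62 mm (its y) by 39 mm high, about 0.35 kg, loose on the table; grasp across its 50 mm width (fingers closing along its x). Origin: centre of the underside, z up.
- canister: upright black round canister with a cream lid, 34 mm diameter, 52 mm high, light, loose on the table. Origin: centre of the underside, z up along its axis.
- vial: upright clear glass vial with a brown cork, 28 mm diameter, 73 mm high (the glass to 66 mm), light, loose on the table; grasp round the glass. Origin: centre of the underside, z up along its axis.
- blue_tray: sorting tray fixed to the table, 112 mm (its x) by 140 mm (its y), pale wood with a blue felt lining; inner floor 104 x 132 mm, 16 mm above the origin; rim 32 mm above the origin, walls 4 mm; brass label frame on its -x side. Origin: centre of the underside, z up. A fixed grey archive box 120 mm high stands ahead of the robot, left of centre, between the left and right work areas: carry over it.
- green_tray: sorting tray fixed to the table, 112 mm (its x) by 140 mm (its y), pale wood with a green felt lining; inner floor 104 x 132 mm, 16 mm above the origin; rim 32 mm above the origin, walls 4 mm; brass label frame on its -x side. Origin: centre of the underside, z up. A fixed grey archive box 120 mm high stands ahead of the robot, left of centre, between the left and right work areas: carry over it.
- red_tray: sorting tray fixed to the table, 112 mm (its x) by 140 mm (its y), pale wood with a red felt lining; inner floor 104 x 132 mm, 16 mm above the origin; rim 32 mm above the origin, walls 4 mm; brass label frame on its -x side. Origin: centre of the underside, z up. A fixed grey archive box 120 mm high stands ahead of the robot, left of centre, between the left and right work areas: carry over it.

How it is judged:
By the outcome, as a careful person would: the job done as asked, in the order asked, and still so for the second after the job is handed in, with the robot touching nothing.
It also fails if it takes over 122 s, if anything falls off the work surface, if the arm or the gripper's body presses on something with over 40 N, if the wrist force passes 120 N, or if a joint passes its speed limit or range.

### The arm

A 6-joint arm with a two-finger parallel gripper is mounted at the origin on the work surface; the furniture and walls round the work are solid. World frame = base frame: x ahead of the robot, y to its left, z up, the work surface at z = 0. Lengths are in m, angles in rad, forces in N, time in s.
With the tool pointing down it reaches from about 0.375 to 0.975 m from the base axis. Payload 3.8 kg.
Tool frame: the origin (TCP) lies midway between the tips of the shut fingers; the grasp point (between the pads) lies 19 mm behind it; z points along the fingers, y is the line along which they close (so a half turn about z gives the same grasp; the last joint's range is limited). The gripper opens to 85 mm and grips with 20 to 120 N. Pads are 22 mm wide; open, the fingers measure 114 mm over their backs; the gripper's body (76 mm by 85 mm) begins 54 mm behind the grasp point. The pads swing forward as they close: fully open they stand 13 mm farther back than shut.
Start: joints at [1.189, 0.264, 1.604, -0, 1.274, -0.037], TCP at [0.228, 0.635, 0.197] pointing down, gripper open.
Joint ranges: [-2.63, 2.63], [-0.94, 2.18], [0.31, 2.57], [-1.31, 4.45], [0, 2.66], [-2.55, 2.55]. Speed limits (rad/s): [2.57, 2.57, 3.14, 3.14, 3.14, 3.14].

### API

Orientations are given as a rotation vector (axis times angle).
In Python, from workcell import bot, cams gives the robot as it stands.
- The arm moves only by the tool play_rows, never from a script. Its argument "rows" is a list of rows, each a list of 2 entries, a list of its own where there are three numbers: the shift along the tool's x, y, z scaled (see below), then the turn, a rotation vector about the tool's x, y, z scaled (see below). A call has 1 to 20 rows; each row is the pose to reach, as a shift and turn from the pose commanded when the call began, along the tool's axes at that moment; what a row does not reach only later rows make up. The controller multiplies each number of a shift by 250 mm and each number of a turn by 45 degrees. A row lasts 1/12 s, in which the tool goes at most 41.7 mm and 7.16 degrees, less where a joint would pass 70% of its speed; a pose out of reach is approached as far as the arm can. A call with a number of a shift or a turn outside -1 to 1 is refused whole. A call with a gripper value outside its range is refused whole. "claw" is the opening, from -1 (shut) to 1 (fully open), set as the call begins (left out, the last holds). The fingers move at their own pace and stop on an object; "newtons" is the grip in N (left out, the last holds). Time passes only in rows, so rows that repeat a pose let the fingers close. It gives the time, the measured TCP pose, the force, the opening and the grip force at its end, in the units of the state.
- bot.read_state(): the state, without advancing time (a new reading comes with each control period).
- cams.read_camera(name): name is "scene" or "top"; returns a dict with "image" (400x640x3 uint8, red, green, blue), "K" (3x3 intrinsics, pixels), "T" (4x4, takes a point from camera to world coordinates). Camera axes: x right, y down, z forward; pixel columns grow to the right and rows downward; lengths in m; the calibration is good to about 2 mm. A picture is of the moment at which its call begins. There is no depth.
- bot.finish_job(): hands the job in; it is judged then, once.
The state is a dict: "time": time; "q": joint angles; "joint_vel": joint speeds; "joint_torque": joint torques, N m; "tool_pos": TCP position; "tcp_rot": TCP orientation; "wrist_force": force on the tool from outside, world axes, zero at the start; "torque": the same for the moment, N m; "width": opening from 0.0 (shut) to 1.0 (fully open); "grip_force": force on a finger pad.
Only numpy, scipy, OpenCV 4.12 (cv2) and the standard library are available. Lean on these libraries where they do the work, as an engineer would, in place of code of your own. Each camera call takes 0.05 s, during which the arm holds its last target. There are 200 camera calls.

## Working session

There is one attempt and no reset: what is moved stays moved. The work goes in short steps, Python scripts to look and compute and a tool call to move; the robot and the scene stay as the last step left them, time stands still between calls to the robot, and variables do not carry over. Pictures are saved under pics/ and viewed, at most 14 in all, crops included, and the job is handed in when it is done.

Besides the shell and the picture viewer there is one more tool, called after "Request:" as name(argument=value, ...), one argument or row to a line, values as JSON. play_rows: Moves the arm, as the interface text tells. Its arguments: {"type":"object","properties":{"rows":{"type":"array","items":{"type":"array"}},"claw":{"type":"number"},"newtons":{"type":"number"}},"required":["rows"]}

```bash
ls; mkdir -p pics; python3 - <<'E'
from workcell import bot,cams
import cv2,numpy as np
for n in("scene","top"):
    c=cams.read_camera(n); cv2.imwrite(f"pics/{n}0.png",c["image"][:,:,::-1]); np.savez(f"{n}0.npz",**c)
    print(n,c["K"].round(1).tolist(),c["T"].round(3).tolist())
print(bot.read_state())
E
```

```text
pics
scene [[392.8, 0.0, 321.7], [0.0, 392.8, 199.4], [0.0, 0.0, 1.0]] [[0.482, -0.639, 0.6, -0.085], [-0.876, -0.336, 0.345, -0.336], [-0.019, -0.692, -0.722, 0.781], [0.0, 0.0, 0.0, 1.0]]
top [[375.5, 0.0, 318.4], [0.0, 375.5, 201.5], [0.0, 0.0, 1.0]] [[0.019, -0.997, 0.075, 0.421], [-1.0, -0.018, 0.005, 0.001], [-0.003, -0.075, -0.997, 1.146], [0.0, 0.0, 0.0, 1.0]]
{'time': 0.1, 'q': array([ 1.18910316e+00,  2.64666787e-01,  1.60524549e+00, -8.56336939e-07,
        1.27368277e+00, -3.68937271e-02]), 'joint_vel': array([-0.00049996,  0.00044496, -0.00473799, -0.0007946 ,  0.00232785,
       -0.00010858]), 'joint_torque': array([ 3.33837315e-04, -5.16716731e+01, -3.68586445e+01, -1.79861918e-04,
        6.47514593e-03,  1.06151052e-05]), 'tool_pos': array([0.22788293, 0.63459853, 0.19568967]), 'tcp_rot': array([-5.38858880e-01, -3.09461100e+00,  3.07656048e-03]), 'wrist_force': array([ 0.55169227, -0.58700705, -0.22405108]), 'torque': array([ 0.0071393 , -0.01399644, -0.05156026]), 'grip_force': 0.0, 'width': 0.9975449949015815}
```

View pics/scene0.png

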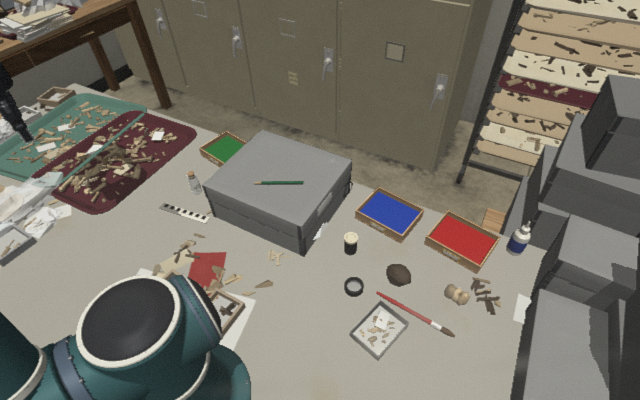

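View pics/top0.png

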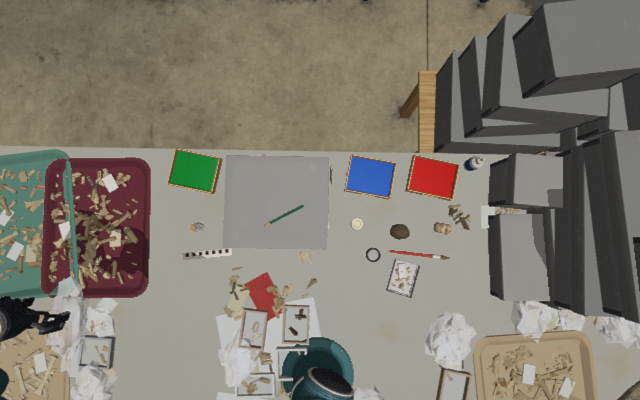

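```bash
cat > h.py <<'E'
import cv2,numpy as np
def ray(c,u,v):
    d=c["T"][:3,:3]@np.linalg.inv(c["K"])@np.array([u,v,1.]); return c["T"][:3,3],d
def plane(c,u,v,z):
    o,d=ray(c,u,v); return (o+d*(z-o[2])/d[2])[:3]
def proj(c,p):
    q=c["T"][:3,:3].T@(np.asarray(p)-c["T"][:3,3]); q=c["K"]@q; return q[:2]/q[2]
E
python3 - <<'E'
from h import *
t=np.load("top0.npz"); s=np.load("scene0.npz")
hsv=cv2.cvtColor(t["image"],cv2.COLOR_RGB2HSV)
def big(m,box,im=t):
    x0,y0,x1,y1=box; k=np.zeros_like(m); k[y0:y1,x0:x1]=m[y0:y1,x0:x1]
    cs,_=cv2.findContours(k,cv2.RETR_EXTERNAL,cv2.CHAIN_APPROX_NONE); return max(cs,key=cv2.contourArea)
S=hsv[:,:,1]>130
for n,b,lo,hi in(("green",(160,140,230,205),45,75),("blue",(335,145,402,205),105,130),("red",(402,145,465,205),0,6)):
    m=((hsv[:,:,0]>=lo)&(hsv[:,:,0]<=hi)&(hsv[:,:,1]>150)).astype(np.uint8)
    c=big(m,b); r=cv2.minAreaRect(c); P=np.array([plane(t,u,v,.016)[:2] for u,v in cv2.boxPoints(r)])
    e=P-np.roll(P,-1,0); L=np.linalg.norm(e,axis=1); e0=e[np.argmin(L)]; e0=e0*np.sign(e0[0])
    print(n,P.mean(0).round(4),"sides",L.round(3),"short-axis yaw",np.degrees(np.arctan2(e0[1],e0[0])).round(1),np.degrees([np.arctan2(*k[::-1]) for k in e]).round(1))
ims=[]
for c,b in((t,(335,205,465,255)),(t,(175,210,235,240)),(s,(330,225,500,310)),(s,(175,160,215,200))):
    x0,y0,x1,y1=b; i=c["image"][y0:y1,x0:x1,::-1]; ims.append(i)
A=cv2.resize(ims[0],None,fx=6,fy=6,interpolation=0)[:, :780]
cv2.imwrite("pics/a.png",A)
B=np.zeros((600,800,3),np.uint8); i=cv2.resize(ims[2],None,fx=4,fy=4,interpolation=0);B[:340,:680]=i
i=cv2.resize(ims[1],None,fx=6,fy=6,interpolation=0);B[350:530,:360]=i
i=cv2.resize(ims[3],None,fx=6,fy=6,interpolation=0);B[350:590,400:640]=i
cv2.imwrite("pics/b.png",B)
E
```

```text
green [0.5935 0.3872] sides [0.1   0.126 0.1   0.126] short-axis yaw -9.6 [ 170.9   79.1   -9.6 -100.8]
blue [ 0.5856 -0.1493] sides [0.1   0.129 0.1   0.128] short-axis yaw -10.0 [170.5  80.6 -10.  -99.3]
red [ 0.5866 -0.3386] sides [0.101 0.13  0.101 0.129] short-axis yaw -12.5 [ 168.    78.6  -12.5 -101.3]
```

View pics/a.png

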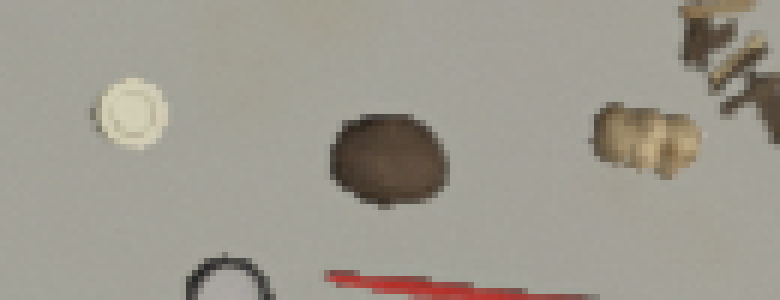

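View pics/b.png

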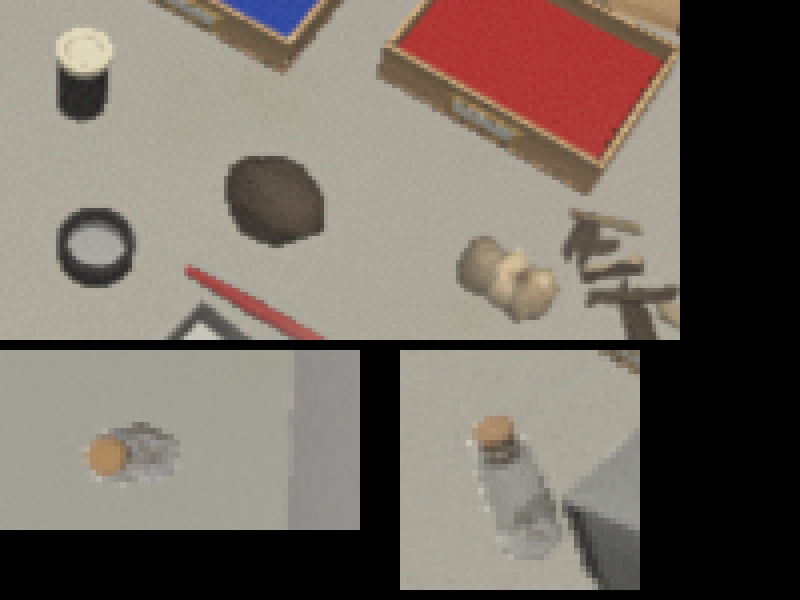

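Canister lid is at about (356.8, 223.8) in the top view, the stone at about (400, 232), the tooth at about (443, 228), and the vial's cork at about (193, 228). All four are upright with no obvious obstruction. Next I'll measure them in both views.

```bash
cat >> h.py <<'E'
def blob(im,box,d=28,sat=None):
    x0,y0,x1,y1=box; i=cv2.cvtColor(im[y0:y1,x0:x1],cv2.COLOR_RGB2LAB).astype(float)
    bg=np.median(i.reshape(-1,3),0); m=(np.linalg.norm(i-bg,axis=2)>d).astype(np.uint8)
    cs,_=cv2.findContours(m,cv2.RETR_EXTERNAL,cv2.CHAIN_APPROX_NONE); c=max(cs,key=cv2.contourArea)
    return c+np.array([[x0,y0]])
def meet(a,b,ca,cb):
    (o1,d1),(o2,d2)=ray(ca,*a),ray(cb,*b); A=np.stack([d1,-d2],1); k=np.linalg.lstsq(A,o2-o1,rcond=None)[0]
    p,q=o1+k[0]*d1,o2+k[1]*d2; return (p+q)/2,np.linalg.norm(p-q)
E
python3 - <<'E'
from h import *
t=np.load("top0.npz"); s=np.load("scene0.npz")
cen=lambda c:np.array(cv2.minAreaRect(c)[0])
for n,bt,bs,z in(("stone",(385,218,415,245),(380,258,417,290),.018),("tooth",(430,217,452,238),(440,280,471,308),.015)):
    a=blob(t["image"],bt,20); b=blob(s["image"],bs,20)
    W=np.array([plane(t,u,v,z)[:2] for u,v in a[:,0]],np.float32); r=cv2.minAreaRect(W)
    w,h=r[1]; ang=r[2] if w>h else r[2]+90
    el=cv2.fitEllipse(W)
    p,e=meet(cen(a),cen(b),t,s); print(n,"top",np.round(r[0],4),"size",np.round(r[1],3),"long yaw",ang,"ellipse",np.round(el[1],3),el[2]+90,"meet",p.round(4),e.round(4))
for n,bt,bs,z,f in(("lid",(348,215,366,233),(340,228,362,246),.052,"lid"),("cork",(186,219,197,236),(183,167,199,178),.073,"cork")):
    def m(im,b):
        x0,y0,x1,y1=b; h=cv2.cvtColor(im[y0:y1,x0:x1],cv2.COLOR_RGB2HSV).astype(int)
        k=(h[...,2]>175) if f=="lid" else (h[...,1]>90)
        ys,xs=np.nonzero(k); return np.array([(xs.min()+xs.max())/2+x0,(ys.min()+ys.max())/2+y0]),(np.ptp(xs)+1,np.ptp(ys)+1)
    a,sa=m(t["image"],bt); b,sb=m(s["image"],bs); p,e=meet(a,b,t,s)
    print(n,a,sa,b,sb,"top",plane(t,*a,z).round(4),"scene",plane(s,*b,z).round(4),"meet",p.round(4),e.round(4))
print("box top corners",[plane(t,u,v,.12)[:2].round(3).tolist() for u,v in((224,155),(329,157),(327,249),(225,248))])
E
```

```text
stone top [ 0.42   -0.2382] size [0.045 0.057] long yaw 91.07130217552185 ellipse [0.045 0.059] 263.6949462890625 meet [ 0.4201 -0.2382  0.0197] 0.0006
tooth top [ 0.433  -0.3656] size [0.052 0.032] long yaw 79.71058654785156 ellipse [0.031 0.051] 258.4415283203125 meet [ 0.4331 -0.366   0.0156] 0.001
lid [357.  223.5] (np.int64(11), np.int64(12)) [349.5 238. ] (np.int64(18), np.int64(15)) top [ 0.4409 -0.1075  0.052 ] scene [ 0.4408 -0.1058  0.052 ] meet [ 0.4405 -0.1067  0.053 ] 0.0015
cork [192.5 227.5] (np.int64(6), np.int64(6)) [190. 173.] (np.int64(5), np.int64(5)) top [0.4204 0.3638 0.073 ] scene [0.4239 0.3636 0.073 ] meet [0.4211 0.3618 0.076 ] 0.0024
box top corners [[0.622, 0.269], [0.622, -0.021], [0.369, -0.02], [0.367, 0.257]]
```

```bash
cat > d.py <<'E'
# usage: d.py x,y,z,psi ...   deltas from measured pose, scaled; each target relative to current pose
import sys,numpy as np
from scipy.spatial.transform import Rotation as R
from workcell import bot
s=bot.read_state(); p=s["tool_pos"]; Rm=R.from_rotvec(s["tcp_rot"]); M=Rm.as_matrix()
print("t",round(s["time"],2),"p",p.round(4),"psi",np.degrees(np.arctan2(M[1,1],M[0,1])).round(2),"width",round(s["width"],3),"grip",round(s["grip_force"],1),"F",s["wrist_force"].round(1))
for a in sys.argv[1:]:
    v=np.array([float(k) for k in a.split(",")]); psi=np.radians(v[3] if len(v)>3 else -10)
    y=np.array([np.cos(psi),np.sin(psi),0]); z=np.array([0,0,-1.]); T=R.from_matrix(np.stack([np.cross(y,z),y,z],1))
    print(a,"shift",(M.T@(v[:3]-p)/.25).round(3).tolist(),"turn",((Rm.inv()*T).as_rotvec(degrees=True)/45).round(3).tolist())
E
python3 d.py .42,.42,.25,30 .42,.42,.25,-10
```

```text
t 0.1 p [0.2279 0.6346 0.1957] psi 70.24 width 0.998 grip 0.0 F [ 0.6 -0.6 -0.2]
.42,.42,.25,30 shift [-1.013, -0.549, -0.216] turn [-0.002, 0.001, 0.894]
.42,.42,.25,-10 shift [-1.013, -0.549, -0.216] turn [-0.002, 0.002, 1.783]
```

Request:
play_rows(
  rows=[
    [[-0.5,-0.27,-0.22],[0,0,0.447]],
    [[-1,-0.55,-0.22],[0,0,0.89]],
    [[-1,-0.55,-0.22],[0,0,0.89]],
    [[-1,-0.55,-0.22],[0,0,0.89]],
    [[-1,-0.55,-0.22],[0,0,0.89]],
    [[-1,-0.55,-0.22],[0,0,0.89]],
    [[-1,-0.55,-0.22],[0,0,0.89]],
    [[-1,-0.55,-0.22],[0,0,0.89]],
    [[-1,-0.55,-0.22],[0,0,0.89]],
    [[-1,-0.55,-0.22],[0,0,0.89]],
  ],
  claw=0.3,
)

```text
time: 0.93
tool_pos: [0.4167, 0.4212, 0.2514]
tcp_rot: [-1.567, -2.722, 0.001]
wrist_force: [-1.1, -0.9, -0.5]
width: 0.653
grip_force: 0.0
```

```bash
python3 d.py .433,.2,.25
```

```text
t 0.93 p [0.4167 0.4212 0.2514] psi 30.14 width 0.653 grip 0.0 F [-1.1 -0.9 -0.5]
.433,.2,.25 shift [-0.798, -0.388, 0.005] turn [-0.001, -0.0, 0.892]
```

Request:
play_rows(
  rows=[
    [[-0.8,-0.39,0],[0,0,0.89]],
    [[-0.8,-0.39,0],[0,0,0.89]],
    [[-0.8,-0.39,0],[0,0,0.89]],
    [[-0.8,-0.39,0],[0,0,0.89]],
    [[-0.8,-0.39,0],[0,0,0.89]],
    [[-0.8,-0.39,0],[0,0,0.89]],
    [[-0.8,-0.39,0],[0,0,0.89]],
    [[-0.8,-0.39,0],[0,0,0.89]],
    [[-0.8,-0.39,0],[0,0,0.89]],
  ],
)

```text
time: 1.68
tool_pos: [0.4328, 0.2011, 0.2516]
tcp_rot: [-2.4, -2.026, 0.0]
wrist_force: [-0.7, -0.1, -0.3]
width: 0.652
grip_force: 0.0
```

```bash
python3 d.py .433,-.04,.23 .433,-.366,.23 .433,-.366,.1
```

```text
t 1.68 p [0.4328 0.2011 0.2516] psi -9.66 width 0.652 grip 0.0 F [-0.7 -0.1 -0.3]
.433,-.04,.23 shift [-0.951, 0.163, 0.086] turn [-0.001, -0.001, 0.007]
.433,-.366,.23 shift [-2.236, 0.382, 0.085] turn [-0.001, -0.001, 0.007]
.433,-.366,.1 shift [-2.236, 0.382, 0.605] turn [-0.001, -0.001, 0.007]
```

Request:
play_rows(
  rows=[
    [[-0.95,0.16,0.04],[0,0,0.01]],
    [[-0.95,0.16,0.04],[0,0,0.01]],
    [[-0.95,0.16,0.04],[0,0,0.01]],
    [[-0.95,0.16,0.04],[0,0,0.01]],
    [[-0.95,0.16,0.04],[0,0,0.01]],
    [[-0.95,0.16,0.04],[0,0,0.01]],
  ],
)

```text
time: 2.18
tool_pos: [0.4323, -0.0421, 0.2417]
tcp_rot: [2.408, 2.018, -0.0]
wrist_force: [1.0, 0.2, 0.8]
width: 0.65
grip_force: 0.0
```

Request:
play_rows(
  rows=[
    [[-0.95,0.16,0.04],[0,0,0]],
    [[-0.95,0.16,0.04],[0,0,0]],
    [[-0.95,0.16,0.04],[0,0,0]],
    [[-0.95,0.16,0.04],[0,0,0]],
    [[-0.95,0.16,0.04],[0,0,0]],
    [[-0.95,0.16,0.04],[0,0,0]],
  ],
)

```text
time: 2.68
tool_pos: [0.43, -0.2837, 0.2315]
tcp_rot: [2.409, 2.016, 0.0]
wrist_force: [0.5, 0.4, -0.3]
width: 0.65
grip_force: 0.0
```

```bash
python3 d.py .433,-.366,.1 .433,-.366,.03
```

```text
t 2.68 p [ 0.43   -0.2837  0.2315] psi -10.13 width 0.65 grip 0.0 F [ 0.5  0.4 -0.3]
.433,-.366,.1 shift [-0.322, 0.07, 0.526] turn [0.0, 0.0, -0.003]
.433,-.366,.03 shift [-0.322, 0.07, 0.806] turn [0.0, 0.0, -0.003]
```

Request:
play_rows(
  rows=[
    [[-0.322,0.07,0.1],[0,0,0]],
    [[-0.322,0.07,0.3],[0,0,0]],
    [[-0.322,0.07,0.45],[0,0,0]],
    [[-0.322,0.07,0.6],[0,0,0]],
    [[-0.322,0.07,0.7],[0,0,0]],
    [[-0.322,0.07,0.7],[0,0,0]],
    [[-0.322,0.07,0.7],[0,0,0]],
  ],
)

```text
time: 3.27
tool_pos: [0.4303, -0.361, 0.0529]
tcp_rot: [-2.402, -2.01, 0.001]
wrist_force: [-0.4, -0.4, 0.2]
width: 0.643
grip_force: 0.0
```

```bash
python3 d.py .433,-.366,.002; python3 - <<'E'
from workcell import cams
import cv2
a=cams.read_camera("scene")["image"][170:330,360:560,::-1]
cv2.imwrite("pics/c.png",cv2.resize(a,None,fx=3.5,fy=3.5,interpolation=0))
E
```

```text
t 3.27 p [ 0.4303 -0.361   0.0529] psi -10.15 width 0.643 grip 0.0 F [-0.4 -0.4  0.2]
.433,-.366,.002 shift [-0.019, 0.016, 0.203] turn [-0.01, -0.007, -0.003]
```

View pics/c.png

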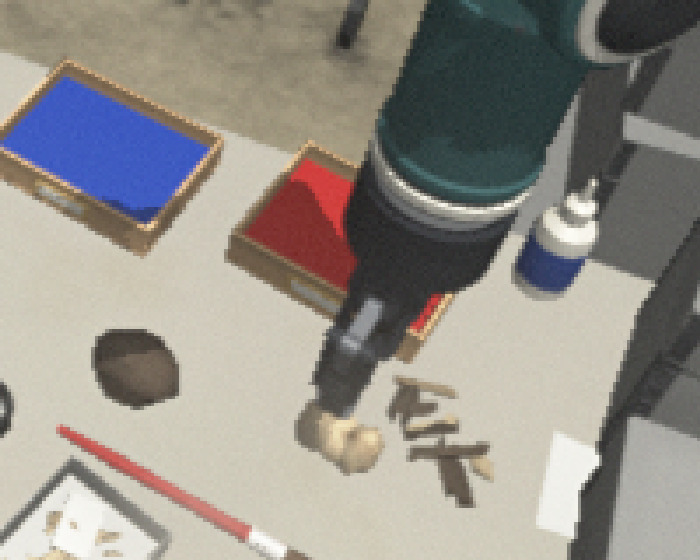

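```bash
python3 - <<'E'
from h import *
s=np.load("scene0.npz")
f=lambda x,y,z:((proj(s,(x,y,z))-[360,170])*3.5).round()
for z in (.057,.1,.15): print(f(.4303+.028*.985,-.361-.028*.174,z),f(.4303-.028*.985,-.361+.028*.174,z),f(.4303,-.361,z))
E
```

```text
[360. 371.] [319. 436.] [340. 403.]
[378. 331.] [335. 396.] [357. 363.]
[400. 280.] [356. 346.] [379. 312.]
```

```bash
python3 - <<'E'
from workcell import cams
import cv2,numpy as np
a=cams.read_camera("scene")["image"][235:310,420:490,::-1]
b=cams.read_camera("top")["image"][200:250,410:480,::-1]
a=cv2.resize(a,(480,514),interpolation=2); b=cv2.resize(b,(320,229),interpolation=2)
o=np.zeros((514,800,3),np.uint8); o[:,:480]=a; o[:229,480:]=b
o=(255*(o/255.)**.5).astype(np.uint8)
cv2.imwrite("pics/d.png",o)
E
```

```text
(no output)
```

View pics/d.png

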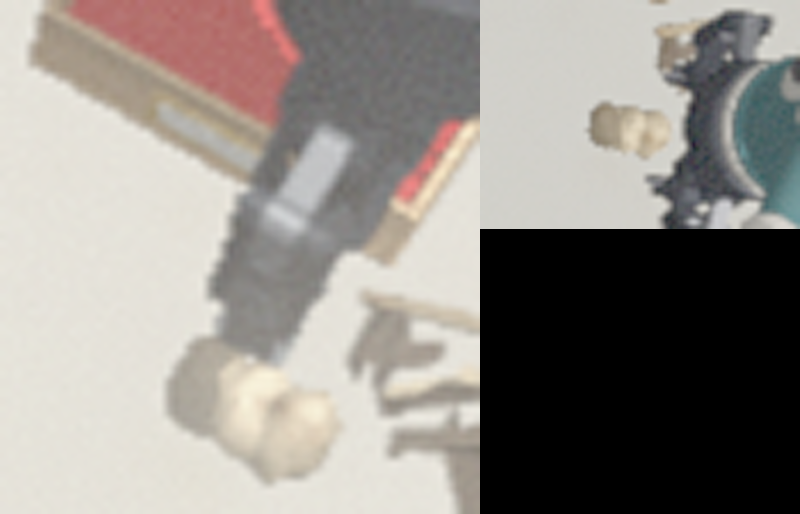

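The near fingertip shows at scene pixel (457, 286), right above the tooth and higher than I expected. I'll go down partway and check again.

Request:
play_rows(
  rows=[
    [[-0.019,0.012,0.05],[0,0,0]],
    [[-0.019,0.012,0.1],[0,0,0]],
    [[-0.019,0.012,0.13],[0,0,0]],
    [[-0.019,0.012,0.13],[0,0,0]],
    [[-0.019,0.012,0.13],[0,0,0]],
  ],
)

```text
time: 3.83
tool_pos: [0.433, -0.369, 0.0234]
tcp_rot: [-2.41, -2.011, 0.0]
wrist_force: [0.5, -0.1, 0.1]
width: 0.646
grip_force: 0.0
```

```bash
python3 d.py .433,-.366,.002; python3 - <<'E'
from workcell import cams
import cv2,numpy as np
a=cams.read_camera("scene")["image"][235:310,420:490,::-1]
b=cams.read_camera("top")["image"][200:250,410:480,::-1]
a=cv2.resize(a,(480,514),interpolation=2); b=cv2.resize(b,(320,229),interpolation=2)
o=np.zeros((514,800,3),np.uint8); o[:,:480]=a; o[:229,480:]=b
o=(255*(o/255.)**.5).astype(np.uint8)
cv2.imwrite("pics/e.png",o)
E
```

```text
t 3.83 p [ 0.433  -0.369   0.0234] psi -10.31 width 0.646 grip 0.0 F [ 0.5 -0.1  0.1]
.433,-.366,.002 shift [0.012, -0.002, 0.086] turn [-0.002, -0.001, -0.007]
```

View pics/e.png

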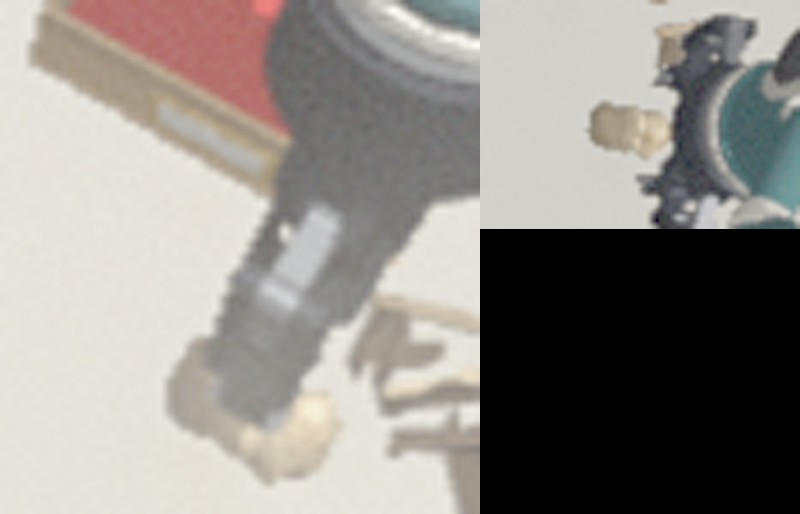

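```bash
python3 - <<'E'
from h import *
s=np.load("scene0.npz");t=np.load("top0.npz")
for u,v in((457,295.5),(453,293),(462,297)):
  o,d=ray(s,u,v)
  for x in(.395,.405,.415): print(u,x,(o+d*(x-o[0])/d[0]).round(3))
for z in(.03,.06,.09):print(plane(t,445,240.5,z).round(3))
E
```

```text
457 0.395 [ 0.395 -0.367  0.073]
457 0.405 [ 0.405 -0.367  0.059]
457 0.415 [ 0.415 -0.368  0.044]
453 0.395 [ 0.395 -0.358  0.076]
453 0.405 [ 0.405 -0.359  0.061]
453 0.415 [ 0.415 -0.359  0.047]
462 0.395 [ 0.395 -0.376  0.075]
462 0.405 [ 0.405 -0.377  0.061]
462 0.415 [ 0.415 -0.378  0.046]
[ 0.396 -0.37   0.03 ]
[ 0.397 -0.36   0.06 ]
[ 0.397 -0.35   0.09 ]
```

Request:
play_rows(
  rows=[
    [[0.012,-0.002,0],[0,0,0]],
    [[0.012,-0.002,0],[0,0,0]],
    [[0.012,-0.002,0],[0,0,0]],
    [[0.012,-0.002,0],[0,0,0]],
    [[0.012,-0.002,0],[0,0,0]],
  ],
  claw=1.0,
)

```text
time: 4.35
tool_pos: [0.434, -0.3668, 0.0246]
tcp_rot: [2.412, 2.013, 0.0]
wrist_force: [1.1, 0.2, 0.1]
width: 1.001
grip_force: 0.0
```

```bash
python3 d.py .433,-.366,.002; python3 - <<'E'
from workcell import cams
import cv2,numpy as np
a=cams.read_camera("scene")["image"][235:310,420:490,::-1]
b=cams.read_camera("top")["image"][200:250,410:480,::-1]
a=cv2.resize(a,(480,514),interpolation=2); b=cv2.resize(b,(320,229),interpolation=2)
o=np.zeros((514,800,3),np.uint8); o[:,:480]=a; o[:229,480:]=b
o=(255*(o/255.)**.5).astype(np.uint8)
cv2.imwrite("pics/f.png",o)
E
```

```text
t 4.35 p [ 0.434  -0.3668  0.0246] psi -10.3 width 1.001 grip 0.0 F [1.1 0.2 0.1]
.433,-.366,.002 shift [0.002, -0.004, 0.09] turn [0.0, 0.0, -0.007]
```

View pics/f.png

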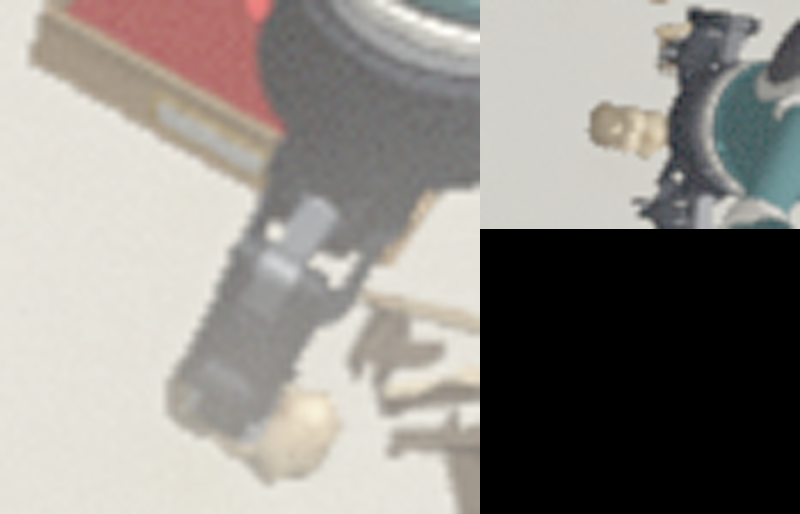

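Request:
play_rows(
  rows=[
    [[0.002,-0.004,0.04],[0,0,0]],
    [[0.002,-0.004,0.07],[0,0,0]],
    [[0.002,-0.004,0.08],[0,0,0]],
    [[0.002,-0.004,0.08],[0,0,0]],
    [[0.002,-0.004,0.08],[0,0,0]],
  ],
)

```text
time: 4.87
tool_pos: [0.4325, -0.3656, 0.0036]
tcp_rot: [-2.411, -2.012, 0.0]
wrist_force: [0.9, 0.1, -0.1]
width: 1.001
grip_force: 0.0
```

```bash
python3 d.py .433,-.366,.002; python3 - <<'E'
from workcell import cams
import cv2,numpy as np
a=cams.read_camera("scene")["image"][235:310,420:490,::-1]
b=cams.read_camera("top")["image"][200:250,410:480,::-1]
a=cv2.resize(a,(480,514),interpolation=2); b=cv2.resize(b,(320,229),interpolation=2)
o=np.zeros((514,800,3),np.uint8); o[:,:480]=a; o[:229,480:]=b
o=(255*(o/255.)**.5).astype(np.uint8)
cv2.imwrite("pics/g.png",o)
E
```

```text
t 4.87 p [ 0.4325 -0.3656  0.0036] psi -10.31 width 1.001 grip 0.0 F [ 0.9  0.1 -0.1]
.433,-.366,.002 shift [-0.001, 0.002, 0.006] turn [-0.002, -0.001, -0.007]
```

View pics/g.png

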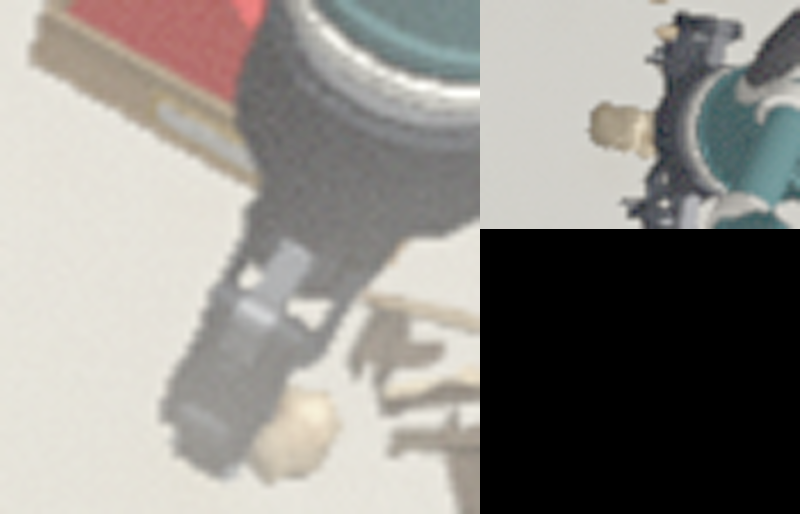

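Request:
play_rows(
  rows=[
    [[0,0,0],[0,0,0]],
    [[0,0,0],[0,0,0]],
    [[0,0,0],[0,0,0]],
    [[0,0,0],[0,0,0]],
    [[0,0,0],[0,0,0]],
    [[0,0,0],[0,0,0]],
    [[0,0,0],[0,0,0]],
    [[0,0,0],[0,0,0]],
    [[0,0,0],[0,0,0]],
  ],
  claw=-1,
  newtons=30,
)

```text
time: 5.72
tool_pos: [0.433, -0.3661, 0.0044]
tcp_rot: [2.412, 2.013, -0.0]
wrist_force: [0.7, -0.4, 1.2]
width: 0.001
grip_force: 0.0
```

```bash
python3 d.py .433,-.366,.15 .585,-.149,.15 .585,-.149,.02
```

```text
t 5.72 p [ 0.433  -0.3661  0.0044] psi -10.31 width 0.001 grip 0.0 F [ 0.7 -0.4  1.2]
.433,-.366,.15 shift [0.0, 0.0, -0.582] turn [0.0, 0.0, -0.007]
.585,-.149,.15 shift [0.963, 0.443, -0.582] turn [0.0, 0.0, -0.007]
.585,-.149,.02 shift [0.963, 0.443, -0.062] turn [0.0, 0.0, -0.007]
```

```bash
python3 - <<'E'
from workcell import cams
import cv2,numpy as np
c=cams.read_camera("scene")["image"]; np.save("shut.npy",c)
a=c[235:310,420:490,::-1]
a=cv2.resize(a,(560,600),interpolation=2)
o=(255*(a/255.)**.5).astype(np.uint8)
cv2.imwrite("pics/i.png",o)
E
```

```text
(no output)
```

View pics/i.png

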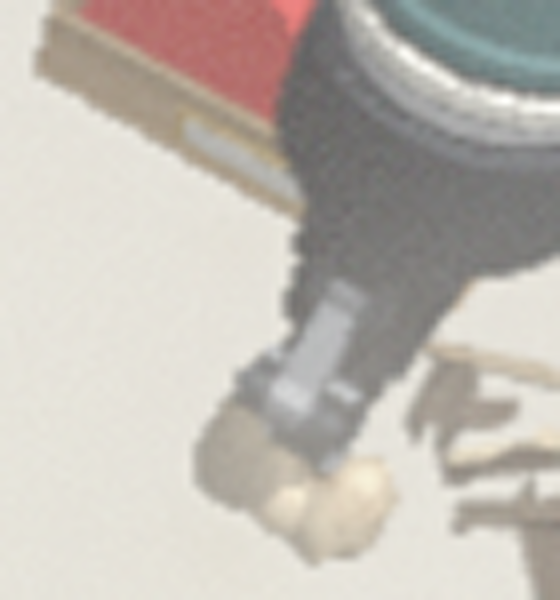

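```bash
python3 - <<'E'
from h import *
s=np.load("scene0.npz")
o,d=ray(s,459.4,292.5)
for x in(.415,.42,.425,.43): print((o+d*(x-o[0])/d[0]).round(3))
E
python3 d.py .433,-.366,.05 .433,-.303,.05 .433,-.303,-.02
```

```text
[ 0.415 -0.37   0.057]
[ 0.42 -0.37  0.05]
[ 0.425 -0.371  0.043]
[ 0.43  -0.371  0.036]
t 5.77 p [ 0.433  -0.366   0.0044] psi -10.3 width 0.002 grip 0.0 F [ 0.1 -0.6 -0. ]
.433,-.366,.05 shift [0.0, 0.0, -0.182] turn [0.0, 0.0, -0.007]
.433,-.303,.05 shift [0.248, -0.045, -0.182] turn [0.0, 0.0, -0.007]
.433,-.303,-.02 shift [0.248, -0.045, 0.098] turn [0.0, 0.0, -0.007]
```

Request:
play_rows(
  rows=[
    [[0,0,-0.15],[0,0,0]],
    [[0.12,-0.022,-0.182],[0,0,0]],
    [[0.248,-0.045,-0.182],[0,0,0]],
    [[0.248,-0.045,-0.182],[0,0,0]],
    [[0.248,-0.045,-0.09],[0,0,0]],
    [[0.248,-0.045,0],[0,0,0]],
    [[0.248,-0.045,0.04],[0,0,0]],
    [[0.248,-0.045,0.05],[0,0,0]],
    [[0.248,-0.045,0.06],[0,0,0]],
    [[0.248,-0.045,0.07],[0,0,0]],
    [[0.248,-0.045,0.08],[0,0,0]],
    [[0.248,-0.045,0.08],[0,0,0]],
    [[0.248,-0.045,0.08],[0,0,0]],
  ],
)

```text
time: 6.85
tool_pos: [0.4334, -0.3035, -0.0151]
tcp_rot: [2.411, 2.012, 0.0]
wrist_force: [0.2, 0.5, 0.5]
width: 0.0
grip_force: 0.0
```

```bash
python3 d.py .433,-.303,-.02 .433,-.303,-.04
```

```text
t 6.85 p [ 0.4334 -0.3035 -0.0151] psi -10.31 width 0.0 grip 0.0 F [0.2 0.5 0.5]
.433,-.303,-.02 shift [0.002, -0.002, 0.02] turn [0.001, 0.001, -0.007]
.433,-.303,-.04 shift [0.002, -0.002, 0.1] turn [0.001, 0.001, -0.007]
```

Request:
play_rows(
  rows=[
    [[0,0,0.006],[0,0,0]],
    [[0,0,0.012],[0,0,0]],
    [[0,0,0.018],[0,0,0]],
    [[0,0,0.024],[0,0,0]],
    [[0,0,0.03],[0,0,0]],
    [[0,0,0.03],[0,0,0]],
  ],
)

```text
time: 7.35
tool_pos: [0.4327, -0.3028, -0.0235]
tcp_rot: [-2.411, -2.013, 0.0]
wrist_force: [0.2, 0.3, -0.0]
width: 0.003
grip_force: 0.0
```

Request:
play_rows(
  rows=[
    [[0,0,0.008],[0,0,0]],
    [[0,0,0.016],[0,0,0]],
    [[0,0,0.016],[0,0,0]],
  ],
)

```text
time: 7.6
tool_pos: [0.4327, -0.3028, -0.0276]
tcp_rot: [-2.411, -2.012, 0.0]
wrist_force: [-0.0, 0.4, -0.1]
width: -0.005
grip_force: 0.0
```

Request:
play_rows(
  rows=[
    [[0,0,0.008],[0,0,0]],
    [[0,0,0.016],[0,0,0]],
    [[0,0,0.016],[0,0,0]],
  ],
)

```text
time: 7.85
tool_pos: [0.4327, -0.3028, -0.0316]
tcp_rot: [-2.411, -2.013, 0.0]
wrist_force: [0.9, -0.7, 0.0]
width: 0.001
grip_force: 0.0
```

Request:
play_rows(
  rows=[
    [[0,0,0.006],[0,0,0]],
    [[0,0,0.012],[0,0,0]],
    [[0,0,0.012],[0,0,0]],
  ],
)

```text
time: 8.1
tool_pos: [0.4331, -0.3031, -0.0342]
tcp_rot: [2.412, 2.013, 0.0]
wrist_force: [-0.2, 0.1, 0.5]
width: -0.004
grip_force: 0.0
```

Request:
play_rows(
  rows=[
    [[0,0,0.006],[0,0,0]],
    [[0,0,0.012],[0,0,0]],
    [[0,0,0.012],[0,0,0]],
  ],
)

```text
time: 8.35
tool_pos: [0.4333, -0.3032, -0.0344]
tcp_rot: [-2.411, -2.013, 0.0]
wrist_force: [-7.2, 5.0, 21.1]
width: 0.002
grip_force: 11.0
```

Request:
play_rows(
  rows=[
    [[0,0,0.004],[0,0,0]],
    [[0,0,0.008],[0,0,0]],
    [[0,0,0.008],[0,0,0]],
  ],
)

```text
time: 8.6
tool_pos: [0.4333, -0.3032, -0.0345]
tcp_rot: [-2.411, -2.012, 0.0]
wrist_force: [-11.5, 9.3, 36.9]
width: 0.001
grip_force: 18.6
```

```bash
python3 - <<'E'
from workcell import cams
import cv2,numpy as np
c=cams.read_camera("scene")["image"]
a=c[225:310,400:490,::-1]
a=cv2.resize(a,(630,595),interpolation=2)
o=(255*(a/255.)**.5).astype(np.uint8)
cv2.imwrite("pics/j.png",o)
E
```

```text
(no output)
```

View pics/j.png

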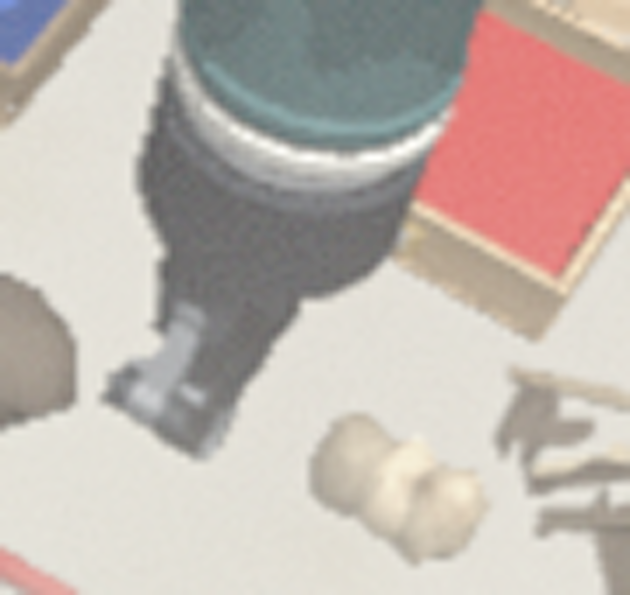

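Request:
play_rows(
  rows=[
    [[0,0,-0.1],[0,0,0]],
    [[0,0,-0.25],[0,0,0]],
    [[0,0,-0.25],[0,0,0]],
    [[-0.12,0.022,-0.25],[0,0,0]],
    [[-0.25,0.045,-0.25],[0,0,0]],
    [[-0.25,0.045,-0.25],[0,0,0]],
    [[-0.25,0.045,-0.25],[0,0,0]],
  ],
  claw=0.4,
)

```text
time: 9.23
tool_pos: [0.4332, -0.3682, 0.0237]
tcp_rot: [2.413, 2.01, 0.0]
wrist_force: [-0.5, 1.9, 0.0]
width: 0.695
grip_force: 0.0
```

```bash
sed -i 's/p=s\["tool_pos"\]/p=s["tool_pos"]+[0,0,.0344]/' d.py; python3 d.py .433,-.366,.003
```

```text
t 9.23 p [ 0.4332 -0.3682  0.0581] psi -10.43 width 0.695 grip 0.0 F [-0.5  1.9  0. ]
.433,-.366,.003 shift [0.009, -0.003, 0.221] turn [0.002, 0.001, -0.009]
```

Request:
play_rows(
  rows=[
    [[0.008,-0.003,0.05],[0,0,-0.01]],
    [[0.008,-0.003,0.12],[0,0,-0.01]],
    [[0.008,-0.003,0.18],[0,0,-0.01]],
    [[0.008,-0.003,0.21],[0,0,-0.01]],
    [[0.008,-0.003,0.218],[0,0,-0.01]],
    [[0.008,-0.003,0.218],[0,0,-0.01]],
  ],
)

```text
time: 9.73
tool_pos: [0.4316, -0.3628, -0.0325]
tcp_rot: [-2.401, -2.022, 0.0]
wrist_force: [0.8, -0.8, -0.3]
width: 0.704
grip_force: 0.0
```

Request:
play_rows(
  rows=[
    [[0,0,0],[0,0,0]],
    [[0,0,0],[0,0,0]],
    [[0,0,0],[0,0,0]],
    [[0,0,0],[0,0,0]],
    [[0,0,0],[0,0,0]],
    [[0,0,0],[0,0,0]],
    [[0,0,0],[0,0,0]],
  ],
  claw=-1,
  newtons=35,
)

```text
time: 10.32
tool_pos: [0.4336, -0.3652, -0.0299]
tcp_rot: [2.402, 2.021, 0.001]
wrist_force: [0.9, 1.0, 5.1]
width: 0.37
grip_force: 34.9
```

```bash
python3 d.py .433,-.366,.08 .585,-.149,.10 .585,-.149,.03
```

```text
t 10.32 p [ 0.4336 -0.3652  0.0045] psi -9.87 width 0.37 grip 34.9 F [0.9 1.  5.1]
.433,-.366,.08 shift [-0.004, -0.001, -0.302] turn [0.003, 0.001, 0.003]
.585,-.149,.10 shift [0.955, 0.449, -0.382] turn [0.003, 0.001, 0.003]
.585,-.149,.03 shift [0.956, 0.449, -0.102] turn [0.003, 0.001, 0.003]
```

Request:
play_rows(
  rows=[
    [[0,0,-0.15],[0,0,0]],
    [[0,0,-0.3],[0,0,0]],
    [[0.1,0.05,-0.4],[0,0,0]],
    [[0.25,0.12,-0.4],[0,0,0]],
    [[0.4,0.19,-0.4],[0,0,0]],
    [[0.55,0.26,-0.4],[0,0,0]],
    [[0.7,0.33,-0.4],[0,0,0]],
    [[0.84,0.4,-0.4],[0,0,0]],
    [[0.955,0.449,-0.4],[0,0,0]],
    [[0.955,0.449,-0.4],[0,0,0]],
    [[0.955,0.449,-0.4],[0,0,0]],
  ],
)

```text
time: 11.23
tool_pos: [0.5838, -0.1467, 0.068]
tcp_rot: [-2.399, -2.026, 0.002]
wrist_force: [-0.1, 0.3, -1.5]
width: 0.374
grip_force: 34.9
```

```bash
python3 d.py .585,-.149,.03 .585,-.149,.0215
```

```text
t 11.23 p [ 0.5838 -0.1467  0.1024] psi -9.65 width 0.374 grip 34.9 F [-0.1  0.3 -1.5]
.585,-.149,.03 shift [-0.008, 0.007, 0.29] turn [-0.002, 0.0, 0.008]
.585,-.149,.0215 shift [-0.008, 0.007, 0.324] turn [-0.002, 0.0, 0.008]
```

Request:
play_rows(
  rows=[
    [[-0.008,0.007,0.1],[0,0,0]],
    [[-0.008,0.007,0.2],[0,0,0]],
    [[-0.008,0.007,0.26],[0,0,0]],
    [[-0.008,0.007,0.29],[0,0,0]],
    [[-0.008,0.007,0.305],[0,0,0]],
    [[-0.008,0.007,0.315],[0,0,0]],
    [[-0.008,0.007,0.315],[0,0,0]],
  ],
)

```text
time: 11.82
tool_pos: [0.5854, -0.1514, -0.0096]
tcp_rot: [2.404, 2.021, 0.0]
wrist_force: [0.4, -0.3, -1.2]
width: 0.372
grip_force: 34.9
```

```bash
python3 d.py .585,-.149,.0205
```

```text
t 11.82 p [ 0.5854 -0.1514  0.0248] psi -9.9 width 0.372 grip 34.9 F [ 0.4 -0.3 -1.2]
.585,-.149,.0205 shift [0.009, -0.003, 0.017] turn [0.0, 0.0, 0.002]
```

Request:
play_rows(
  rows=[
    [[0,0,0.008],[0,0,0]],
    [[0,0,0.014],[0,0,0]],
    [[0,0,0.016],[0,0,0]],
    [[0,0,0.016],[0,0,0]],
  ],
)

```text
time: 12.15
tool_pos: [0.5857, -0.1508, -0.0134]
tcp_rot: [2.403, 2.022, 0.001]
wrist_force: [-0.2, 0.7, -2.4]
width: 0.378
grip_force: 34.9
```

Request:
play_rows(
  rows=[
    [[0,0,0],[0,0,0]],
    [[0,0,0],[0,0,0]],
    [[0,0,0],[0,0,0]],
    [[0,0,0],[0,0,0]],
    [[0,0,-0.1],[0,0,0]],
    [[0,0,-0.25],[0,0,0]],
    [[0,0,-0.4],[0,0,0]],
    [[0,0,-0.4],[0,0,0]],
  ],
  claw=0.2,
)

```text
time: 12.82
tool_pos: [0.5916, -0.1525, 0.0952]
tcp_rot: [2.395, 2.015, 0.012]
wrist_force: [1.2, 0.1, 0.7]
width: 0.598
grip_force: 0.0
```

```bash
python3 d.py .42,-.238,.12,-7 .42,-.238,.003,-7
```

```text
t 12.82 p [ 0.5916 -0.1525  0.1296] psi -9.85 width 0.598 grip 0.0 F [1.2 0.1 0.7]
.42,-.238,.12,-7 shift [-0.454, -0.618, 0.03] turn [0.018, 0.003, -0.063]
.42,-.238,.003,-7 shift [-0.453, -0.625, 0.498] turn [0.018, 0.003, -0.063]
```

Request:
play_rows(
  rows=[
    [[-0.12,-0.16,0],[0,0,-0.06]],
    [[-0.22,-0.31,0],[0,0,-0.06]],
    [[-0.33,-0.45,0.02],[0,0,-0.06]],
    [[-0.453,-0.62,0.03],[0,0,-0.06]],
    [[-0.453,-0.622,0.1],[0,0,-0.06]],
    [[-0.453,-0.622,0.2],[0,0,-0.06]],
    [[-0.453,-0.622,0.25],[0,0,-0.06]],
    [[-0.453,-0.622,0.25],[0,0,-0.06]],
    [[-0.453,-0.622,0.25],[0,0,-0.06]],
  ],
  claw=0.75,
)

```text
time: 13.57
tool_pos: [0.4122, -0.2354, 0.0233]
tcp_rot: [-2.355, -2.077, 0.001]
wrist_force: [-0.1, 0.0, 0.5]
width: 0.874
grip_force: 0.0
```

```bash
python3 d.py .42,-.238,.002,-7;python3 - <<'E'
from workcell import cams
import cv2,numpy as np
c=cams.read_camera("scene")["image"]
o=cv2.resize(c[170:310,340:500,::-1],(640,560),interpolation=2)
cv2.imwrite("pics/k.png",o)
E
```

```text
t 13.57 p [ 0.4122 -0.2354  0.0577] psi -7.17 width 0.874 grip 0.0 F [-0.1  0.   0.5]
.42,-.238,.002,-7 shift [-0.006, 0.032, 0.223] turn [-0.002, -0.001, -0.004]
```

View pics/k.png

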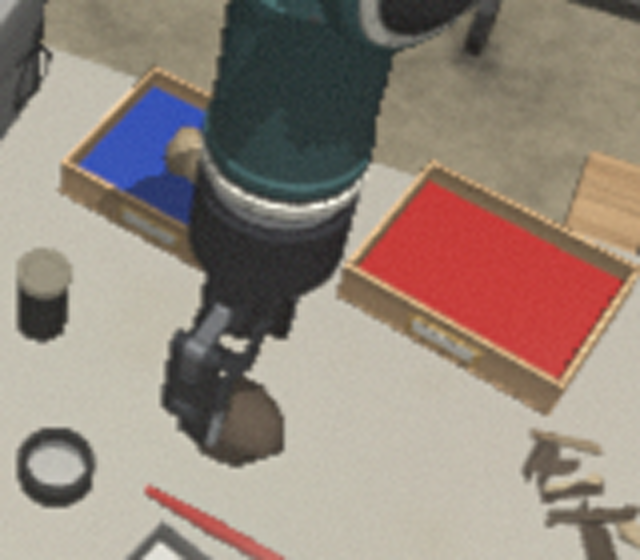

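Request:
play_rows(
  rows=[
    [[-0.006,0.032,0],[0,0,0]],
    [[-0.006,0.032,0.06],[0,0,0]],
    [[-0.006,0.032,0.12],[0,0,0]],
    [[-0.006,0.032,0.18],[0,0,0]],
    [[-0.006,0.032,0.21],[0,0,0]],
    [[-0.006,0.032,0.218],[0,0,0]],
    [[-0.006,0.032,0.218],[0,0,0]],
    [[-0.006,0.032,0.218],[0,0,0]],
  ],
)

```text
time: 14.28
tool_pos: [0.4216, -0.2386, -0.03]
tcp_rot: [2.354, 2.078, 0.001]
wrist_force: [-0.5, -0.1, 1.0]
width: 0.879
grip_force: 0.0
```

Request:
play_rows(
  rows=[
    [[0,0,0],[0,0,0]],
    [[0,0,0],[0,0,0]],
    [[0,0,0],[0,0,0]],
    [[0,0,0],[0,0,0]],
    [[0,0,0],[0,0,0]],
    [[0,0,0],[0,0,0]],
    [[0,0,0],[0,0,0]],
    [[0,0,0],[0,0,0]],
  ],
  claw=-1,
  newtons=60,
)

```text
time: 14.95
tool_pos: [0.4219, -0.2389, -0.0292]
tcp_rot: [2.354, 2.077, 0.002]
wrist_force: [0.5, 1.7, 7.3]
width: 0.527
grip_force: 60.2
```

```bash
python3 d.py .42,-.238,.2,-10 .43,-.04,.24,-10
```

```text
t 14.95 p [ 0.4219 -0.2389  0.0052] psi -7.17 width 0.527 grip 60.2 F [0.5 1.7 7.3]
.42,-.238,.2,-10 shift [0.002, -0.006, -0.779] turn [0.003, 0.001, 0.063]
.43,-.04,.24,-10 shift [0.792, -0.065, -0.94] turn [0.003, 0.001, 0.063]
```

Request:
play_rows(
  rows=[
    [[0,0,0],[0,0,0]],
    [[0,0,0],[0,0,0]],
    [[0,0,0],[0,0,0]],
    [[-0.002,-0.008,0.012],[0,0,0]],
    [[-0.002,-0.008,0.02],[0,0,0]],
    [[-0.002,-0.008,0.02],[0,0,0]],
    [[-0.002,-0.008,0.02],[0,0,0]],
  ],
  claw=0.75,
)

```text
time: 15.53
tool_pos: [0.418, -0.2381, -0.0363]
tcp_rot: [-2.355, -2.078, 0.0]
wrist_force: [0.2, -0.6, -0.3]
width: 0.872
grip_force: 0.0
```

Request:
play_rows(
  rows=[
    [[0,0,0],[0,0,0]],
    [[0,0,0],[0,0,0]],
    [[0,0,0],[0,0,0]],
    [[0,0,0],[0,0,0]],
    [[0,0,0],[0,0,0]],
    [[0,0,0],[0,0,0]],
    [[0,0,0],[0,0,0]],
    [[0,0,0],[0,0,0]],
  ],
  claw=-1,
  newtons=60,
)

```text
time: 16.2
tool_pos: [0.4194, -0.2388, -0.035]
tcp_rot: [2.355, 2.077, 0.001]
wrist_force: [0.3, 0.2, 5.4]
width: 0.53
grip_force: 61.0
```

```bash
python3 d.py .42,-.238,.2,-10 .43,-.04,.24,-10
```

```text
t 16.2 p [ 0.4194 -0.2388 -0.0006] psi -7.16 width 0.53 grip 61.0 F [0.3 0.2 5.4]
.42,-.238,.2,-10 shift [0.003, 0.003, -0.803] turn [0.002, 0.001, 0.063]
.43,-.04,.24,-10 shift [0.794, -0.055, -0.963] turn [0.002, 0.001, 0.063]
```

Request:
play_rows(
  rows=[
    [[0,0,-0.06],[0,0,0]],
    [[0,0,-0.15],[0,0,0]],
    [[0,0,-0.3],[0,0,0.03]],
    [[0,0,-0.45],[0,0,0.063]],
    [[0,0,-0.6],[0,0,0.063]],
    [[0.05,0,-0.75],[0,0,0.063]],
    [[0.15,0,-0.85],[0,0,0.063]],
    [[0.3,-0.02,-0.88],[0,0,0.063]],
    [[0.45,-0.03,-0.88],[0,0,0.063]],
    [[0.6,-0.04,-0.88],[0,0,0.063]],
    [[0.79,-0.055,-0.88],[0,0,0.063]],
    [[0.79,-0.055,-0.88],[0,0,0.063]],
    [[0.79,-0.055,-0.88],[0,0,0.063]],
  ],
)

```text
time: 17.28
tool_pos: [0.4284, -0.0382, 0.1831]
tcp_rot: [-2.4, -2.025, 0.002]
wrist_force: [0.4, -0.8, -3.0]
width: 0.528
grip_force: 62.5
```

```bash
python3 d.py .5,.18,.22 .5935,.387,.22
```

```text
t 17.28 p [ 0.4284 -0.0382  0.2175] psi -9.7 width 0.528 grip 62.5 F [ 0.4 -0.8 -3. ]
.5,.18,.22 shift [0.909, 0.135, -0.01] turn [-0.002, -0.0, 0.007]
.5935,.387,.22 shift [1.788, 0.365, -0.01] turn [-0.002, -0.0, 0.007]
```

Request:
play_rows(
  rows=[
    [[0.12,0.02,-0.01],[0,0,0]],
    [[0.25,0.04,-0.01],[0,0,0]],
    [[0.4,0.06,-0.01],[0,0,0]],
    [[0.55,0.08,-0.01],[0,0,0]],
    [[0.7,0.11,-0.01],[0,0,0]],
    [[0.82,0.13,-0.01],[0,0,0]],
    [[0.909,0.135,-0.01],[0,0,0]],
    [[0.909,0.135,-0.01],[0,0,0]],
  ],
)

```text
time: 17.95
tool_pos: [0.5033, 0.1796, 0.1856]
tcp_rot: [-2.404, -2.021, -0.0]
wrist_force: [0.6, -1.1, -2.7]
width: 0.528
grip_force: 62.5
```

Request:
play_rows(
  rows=[
    [[0.12,0.03,0],[0,0,0]],
    [[0.25,0.06,0],[0,0,0]],
    [[0.4,0.1,0],[0,0,0]],
    [[0.55,0.14,0],[0,0,0]],
    [[0.7,0.18,0],[0,0,0]],
    [[0.82,0.21,0],[0,0,0]],
    [[0.88,0.23,0],[0,0,0]],
    [[0.88,0.23,0],[0,0,0]],
    [[0.88,0.23,0],[0,0,0]],
    [[0.88,0.23,0],[0,0,0]],
  ],
)

```text
time: 18.78
tool_pos: [0.5969, 0.3816, 0.1853]
tcp_rot: [2.407, 2.018, -0.005]
wrist_force: [0.5, -0.6, -1.8]
width: 0.529
grip_force: 62.5
```

```bash
python3 d.py .5935,.387,.03 .5935,.387,.018
```

```text
t 18.78 p [0.5969 0.3816 0.2197] psi -10.06 width 0.529 grip 62.5 F [ 0.5 -0.6 -1.8]
.5935,.387,.03 shift [0.021, -0.016, 0.759] turn [-0.002, 0.003, -0.001]
.5935,.387,.018 shift [0.021, -0.016, 0.807] turn [-0.002, 0.003, -0.001]
```

Request:
play_rows(
  rows=[
    [[0.013,-0.01,0.1],[0,0,0]],
    [[0.013,-0.013,0.25],[0,0,0]],
    [[0.013,-0.013,0.4],[0,0,0]],
    [[0.013,-0.013,0.55],[0,0,0]],
    [[0.013,-0.013,0.66],[0,0,0]],
    [[0.013,-0.013,0.73],[0,0,0]],
    [[0.013,-0.013,0.77],[0,0,0]],
    [[0.013,-0.013,0.78],[0,0,0]],
    [[0.013,-0.013,0.78],[0,0,0]],
    [[0.013,-0.013,0.78],[0,0,0]],
  ],
)

```text
time: 19.62
tool_pos: [0.5958, 0.3879, -0.0063]
tcp_rot: [2.407, 2.018, 0.005]
wrist_force: [0.3, 0.2, -3.2]
width: 0.53
grip_force: 62.5
```

```bash
python3 d.py .5935,.385,.016
```

```text
t 19.62 p [0.5958 0.3879 0.0281] psi -10.02 width 0.53 grip 62.5 F [ 0.3  0.2 -3.2]
.5935,.385,.016 shift [-0.013, -0.007, 0.048] turn [0.003, -0.002, -0.001]
```

Request:
play_rows(
  rows=[
    [[-0.013,-0.007,0.01],[0,0,0]],
    [[-0.013,-0.007,0.022],[0,0,0]],
    [[-0.013,-0.007,0.034],[0,0,0]],
    [[-0.013,-0.007,0.042],[0,0,0]],
    [[-0.013,-0.007,0.042],[0,0,0]],
    [[-0.013,-0.007,0.042],[0,0,0]],
  ],
)

```text
time: 20.12
tool_pos: [0.592, 0.3849, -0.0188]
tcp_rot: [2.406, 2.02, 0.0]
wrist_force: [0.6, -0.3, -2.7]
width: 0.525
grip_force: 62.5
```

```bash
python3 d.py .5935,.385,.0155
```

```text
t 20.12 p [0.592  0.3849 0.0156] psi -9.98 width 0.525 grip 62.5 F [ 0.6 -0.3 -2.7]
.5935,.385,.0155 shift [0.001, 0.006, 0.0] turn [0.0, -0.0, 0.0]
```

Request:
play_rows(
  rows=[
    [[0,0,0.004],[0,0,0]],
    [[0,0,0.007],[0,0,0]],
    [[0,0,0.007],[0,0,0]],
    [[0,0,0.007],[0,0,0]],
  ],
)

```text
time: 20.45
tool_pos: [0.592, 0.385, -0.019]
tcp_rot: [-2.406, -2.02, 0.0]
wrist_force: [-2.2, -2.0, 5.8]
width: 0.527
grip_force: 63.7
```

Request:
play_rows(
  rows=[
    [[0,0,0],[0,0,0]],
    [[0,0,0],[0,0,0]],
    [[0,0,0],[0,0,0]],
    [[0,0,0],[0,0,0]],
    [[0,0,0],[0,0,0]],
  ],
  claw=0.45,
)

```text
time: 20.87
tool_pos: [0.592, 0.3848, -0.0207]
tcp_rot: [2.406, 2.02, 0.0]
wrist_force: [0.7, 0.8, 0.5]
width: 0.728
grip_force: 0.0
```

Request:
play_rows(
  rows=[
    [[0,0,-0.08],[0,0,0]],
    [[0,0,-0.25],[0,0,0]],
    [[0,0,-0.4],[0,0,0]],
    [[0,0,-0.55],[0,0,0]],
    [[0,0,-0.7],[0,0,0]],
    [[-0.1,-0.03,-0.8],[0,0,0]],
    [[-0.24,-0.06,-0.8],[0,0,0]],
    [[-0.38,-0.1,-0.8],[0,0,0]],
    [[-0.52,-0.15,-0.8],[0,0,0]],
    [[-0.66,-0.2,-0.8],[0,0,0]],
    [[-0.8,-0.24,-0.8],[0,0,0]],
    [[-0.95,-0.28,-0.8],[0,0,0]],
    [[-0.95,-0.28,-0.8],[0,0,0]],
  ],
)

```text
time: 21.95
tool_pos: [0.4782, 0.1581, 0.1785]
tcp_rot: [2.409, 2.016, -0.007]
wrist_force: [0.2, 0.5, -0.1]
width: 0.728
grip_force: 0.0
```

```bash
python3 d.py .441,-.107,.2
```

```text
t 21.95 p [0.4782 0.1581 0.2129] psi -10.15 width 0.728 grip 0.0 F [ 0.2  0.5 -0.1]
.441,-.107,.2 shift [-1.07, 0.041, 0.056] turn [-0.003, 0.005, -0.003]
```

Request:
play_rows(
  rows=[
    [[-0.15,0.005,0],[0,0,0]],
    [[-0.3,0.01,0],[0,0,0]],
    [[-0.45,0.015,0.02],[0,0,0]],
    [[-0.6,0.02,0.03],[0,0,0]],
    [[-0.75,0.03,0.05],[0,0,0]],
    [[-0.9,0.035,0.05],[0,0,0]],
    [[-1,0.04,0.05],[0,0,0]],
    [[-1,0.04,0.05],[0,0,0]],
    [[-1,0.04,0.05],[0,0,0]],
  ],
)

```text
time: 22.7
tool_pos: [0.4484, -0.0858, 0.167]
tcp_rot: [2.41, 2.015, 0.001]
wrist_force: [-0.2, -0.0, 0.4]
width: 0.725
grip_force: 0.0
```

```bash
python3 d.py .441,-.107,.1 .441,-.107,.012
```

```text
t 22.7 p [ 0.4484 -0.0858  0.2014] psi -10.18 width 0.725 grip 0.0 F [-0.2 -0.   0.4]
.441,-.107,.1 shift [-0.089, -0.015, 0.406] turn [0.001, -0.001, -0.004]
.441,-.107,.012 shift [-0.089, -0.015, 0.758] turn [0.001, -0.001, -0.004]
```

Go to true tip height 0.08, settle, and remeasure.

Request:
play_rows(
  rows=[
    [[-0.089,-0.015,0.1],[0,0,0]],
    [[-0.089,-0.015,0.25],[0,0,0]],
    [[-0.089,-0.015,0.4],[0,0,0]],
    [[-0.089,-0.015,0.48],[0,0,0]],
    [[-0.089,-0.015,0.48],[0,0,0]],
    [[-0.089,-0.015,0.48],[0,0,0]],
    [[-0.089,-0.015,0.48],[0,0,0]],
  ],
)

```text
time: 23.28
tool_pos: [0.4425, -0.1057, 0.0484]
tcp_rot: [2.404, 2.02, 0.002]
wrist_force: [1.0, -0.2, 0.8]
width: 0.726
grip_force: 0.0
```

```bash
python3 d.py .441,-.1065,.012
```

```text
t 23.28 p [ 0.4425 -0.1057  0.0828] psi -9.92 width 0.726 grip 0.0 F [ 1.  -0.2  0.8]
.441,-.1065,.012 shift [-0.004, -0.006, 0.283] turn [0.003, 0.0, 0.002]
```

Request:
play_rows(
  rows=[
    [[-0.004,-0.004,0.07],[0,0,0]],
    [[-0.004,-0.004,0.15],[0,0,0]],
    [[-0.004,-0.004,0.22],[0,0,0]],
    [[-0.004,-0.004,0.26],[0,0,0]],
    [[-0.004,-0.004,0.275],[0,0,0]],
    [[-0.004,-0.004,0.275],[0,0,0]],
    [[-0.004,-0.004,0.275],[0,0,0]],
  ],
)

```text
time: 23.87
tool_pos: [0.441, -0.1072, -0.0206]
tcp_rot: [2.405, 2.019, 0.002]
wrist_force: [-0.8, -0.4, 0.8]
width: 0.719
grip_force: 0.0
```

Request:
play_rows(
  rows=[
    [[0,0,0],[0,0,0]],
    [[0,0,0],[0,0,0]],
    [[0,0,0],[0,0,0]],
    [[0,0,0],[0,0,0]],
    [[0,0,0],[0,0,0]],
    [[0,0,0],[0,0,0]],
    [[0,0,0],[0,0,0]],
    [[0,0,0],[0,0,0]],
  ],
  claw=-1,
  newtons=25,
)

```text
time: 24.53
tool_pos: [0.4408, -0.1073, -0.0209]
tcp_rot: [2.405, 2.018, 0.002]
wrist_force: [0.0, -0.1, 6.6]
width: 0.39
grip_force: 24.3
```

```bash
python3 d.py .441,-.1065,.1 .581,-.366,.12 .592,-.307,.12
```

```text
t 24.53 p [ 0.4408 -0.1073  0.0135] psi -9.99 width 0.39 grip 24.3 F [ 0.  -0.1  6.6]
.441,-.1065,.1 shift [0.003, 0.001, -0.346] turn [0.003, 0.0, 0.0]
.581,-.366,.12 shift [-0.922, 0.733, -0.424] turn [0.003, 0.0, 0.0]
.592,-.307,.12 shift [-0.682, 0.735, -0.424] turn [0.003, 0.0, 0.0]
```

Request:
play_rows(
  rows=[
    [[0,0,-0.06],[0,0,0]],
    [[0,0,-0.18],[0,0,0]],
    [[0,0,-0.32],[0,0,0]],
    [[-0.08,0.06,-0.42],[0,0,0]],
    [[-0.2,0.16,-0.42],[0,0,0]],
    [[-0.32,0.25,-0.42],[0,0,0]],
    [[-0.44,0.35,-0.42],[0,0,0]],
    [[-0.56,0.45,-0.42],[0,0,0]],
    [[-0.68,0.55,-0.42],[0,0,0]],
    [[-0.8,0.64,-0.42],[0,0,0]],
    [[-0.87,0.7,-0.42],[0,0,0]],
    [[-0.917,0.733,-0.42],[0,0,0]],
    [[-0.917,0.733,-0.42],[0,0,0]],
    [[-0.917,0.733,-0.42],[0,0,0]],
    [[-0.917,0.733,-0.42],[0,0,0]],
  ],
)

```text
time: 25.78
tool_pos: [0.5793, -0.3635, 0.0823]
tcp_rot: [-2.405, -2.018, 0.001]
wrist_force: [-0.1, -0.1, -0.9]
width: 0.378
grip_force: 24.8
```

```bash
python3 d.py .581,-.3645,.035
```

```text
t 25.78 p [ 0.5793 -0.3635  0.1167] psi -9.99 width 0.378 grip 24.8 F [-0.1 -0.1 -0.9]
.581,-.3645,.035 shift [-0.003, 0.008, 0.327] turn [-0.003, -0.002, 0.0]
```

Request:
play_rows(
  rows=[
    [[-0.003,0.008,0.08],[0,0,0]],
    [[-0.003,0.008,0.16],[0,0,0]],
    [[-0.003,0.008,0.24],[0,0,0]],
    [[-0.003,0.008,0.3],[0,0,0]],
    [[-0.003,0.008,0.33],[0,0,0]],
    [[-0.003,0.008,0.335],[0,0,0]],
    [[-0.003,0.008,0.335],[0,0,0]],
    [[-0.003,0.008,0.335],[0,0,0]],
  ],
)

```text
time: 26.45
tool_pos: [0.5829, -0.366, 0.0006]
tcp_rot: [2.405, 2.019, 0.001]
wrist_force: [0.2, -0.1, 0.1]
width: 0.385
grip_force: 24.9
```

```bash
python3 d.py .581,-.3645,.0295
```

```text
t 26.45 p [ 0.5829 -0.366   0.035 ] psi -9.98 width 0.385 grip 24.9 F [ 0.2 -0.1  0.1]
.581,-.3645,.0295 shift [0.004, -0.009, 0.022] turn [0.002, 0.001, 0.0]
```

Request:
play_rows(
  rows=[
    [[0.002,-0.006,0.008],[0,0,0]],
    [[0.002,-0.006,0.016],[0,0,0]],
    [[0.002,-0.006,0.022],[0,0,0]],
    [[0.002,-0.006,0.025],[0,0,0]],
    [[0.002,-0.006,0.025],[0,0,0]],
    [[0.002,-0.006,0.025],[0,0,0]],
  ],
)

```text
time: 26.95
tool_pos: [0.5814, -0.3655, -0.0048]
tcp_rot: [2.405, 2.018, 0.001]
wrist_force: [-2.7, 0.4, 7.0]
width: 0.379
grip_force: 24.1
```

Request:
play_rows(
  rows=[
    [[0,0,0],[0,0,0]],
    [[0,0,0],[0,0,0]],
    [[0,0,0],[0,0,0]],
    [[0,0,0],[0,0,0]],
    [[0,0,-0.06],[0,0,0]],
    [[0,0,-0.16],[0,0,0]],
    [[0,0,-0.3],[0,0,0]],
    [[0,0,-0.45],[0,0,0]],
    [[0,0,-0.6],[0,0,0]],
    [[0,0,-0.7],[0,0,0]],
    [[0,0,-0.7],[0,0,0]],
    [[0,0,-0.7],[0,0,0]],
  ],
  claw=0.15,
)

```text
time: 27.95
tool_pos: [0.5825, -0.3661, 0.1726]
tcp_rot: [2.401, 2.015, 0.003]
wrist_force: [-0.8, -0.7, -0.4]
width: 0.584
grip_force: 0.0
```

```bash
python3 d.py .52,-.12,.23 .46,.13,.23 .421,.362,.2
```

```text
t 27.95 p [ 0.5825 -0.3661  0.207 ] psi -9.99 width 0.584 grip 0.0 F [-0.8 -0.7 -0.4]
.52,-.12,.23 shift [0.926, -0.416, -0.097] turn [0.008, 0.004, 0.0]
.46,.13,.23 shift [1.869, -0.826, -0.102] turn [0.008, 0.004, 0.0]
.421,.362,.2 shift [2.756, -1.142, 0.013] turn [0.008, 0.004, 0.0]
```

Request:
play_rows(
  rows=[
    [[0.2,-0.09,-0.05],[0,0,0]],
    [[0.4,-0.18,-0.1],[0,0,0]],
    [[0.6,-0.27,-0.1],[0,0,0]],
    [[0.75,-0.34,-0.1],[0,0,0]],
    [[0.926,-0.416,-0.1],[0,0,0]],
    [[0.926,-0.416,-0.1],[0,0,0]],
    [[0.926,-0.416,-0.1],[0,0,0]],
  ],
)

```text
time: 28.53
tool_pos: [0.5151, -0.1131, 0.1914]
tcp_rot: [-2.398, -2.02, 0.001]
wrist_force: [1.1, 0.4, 0.6]
width: 0.57
grip_force: 0.0
```

Request:
play_rows(
  rows=[
    [[0.2,-0.09,0],[0,0,0]],
    [[0.4,-0.18,0],[0,0,0]],
    [[0.6,-0.27,0],[0,0,0]],
    [[0.8,-0.36,0],[0,0,0]],
    [[0.943,-0.41,0],[0,0,0]],
    [[0.943,-0.41,0],[0,0,0]],
    [[0.943,-0.41,0],[0,0,0]],
  ],
)

```text
time: 29.12
tool_pos: [0.4558, 0.1359, 0.1918]
tcp_rot: [-2.399, -2.023, 0.002]
wrist_force: [0.7, 0.4, -0.8]
width: 0.573
grip_force: 0.0
```

```bash
python3 d.py .4215,.3625,.2 .4215,.3625,.12
```

```text
t 29.12 p [0.4558 0.1359 0.2262] psi -9.73 width 0.573 grip 0.0 F [ 0.7  0.4 -0.8]
.4215,.3625,.2 shift [0.87, -0.288, 0.107] turn [-0.005, -0.002, 0.006]
.4215,.3625,.12 shift [0.87, -0.287, 0.427] turn [-0.005, -0.002, 0.006]
```

Request:
play_rows(
  rows=[
    [[0.15,-0.05,0],[0,0,0]],
    [[0.3,-0.1,0],[0,0,0]],
    [[0.45,-0.15,0],[0,0,0]],
    [[0.6,-0.2,0],[0,0,0]],
    [[0.75,-0.25,0.03],[0,0,0]],
    [[0.87,-0.286,0.1],[0,0,0]],
    [[0.87,-0.286,0.25],[0,0,0]],
    [[0.87,-0.286,0.36],[0,0,0]],
    [[0.87,-0.286,0.42],[0,0,0]],
    [[0.87,-0.286,0.42],[0,0,0]],
    [[0.87,-0.286,0.42],[0,0,0]],
    [[0.87,-0.286,0.42],[0,0,0]],
  ],
  claw=0.3,
)

```text
time: 30.12
tool_pos: [0.4266, 0.3577, 0.0888]
tcp_rot: [2.407, 2.019, 0.001]
wrist_force: [0.7, 1.2, -0.2]
width: 0.65
grip_force: 0.0
```

```bash
python3 d.py .4215,.3635,.02 ; python3 - <<'E'
from workcell import cams
import cv2,numpy as np
a=cams.read_camera("scene")["image"][130:220,140:240,::-1]
b=cams.read_camera("top")["image"][200:260,150:240,::-1]
o=np.zeros((450,800,3),np.uint8); o[:405,:450]=cv2.resize(a,(450,405),interpolation=2); o[:233,450:]=cv2.resize(b,(350,233),interpolation=2)
cv2.imwrite("pics/l.png",(255*(o/255.)**.6).astype(np.uint8))
E
```

```text
t 30.12 p [0.4266 0.3577 0.1232] psi -10.02 width 0.65 grip 0.0 F [ 0.7  1.2 -0.2]
.4215,.3635,.02 shift [0.019, -0.024, 0.413] turn [0.001, -0.001, -0.0]
```

View pics/l.png

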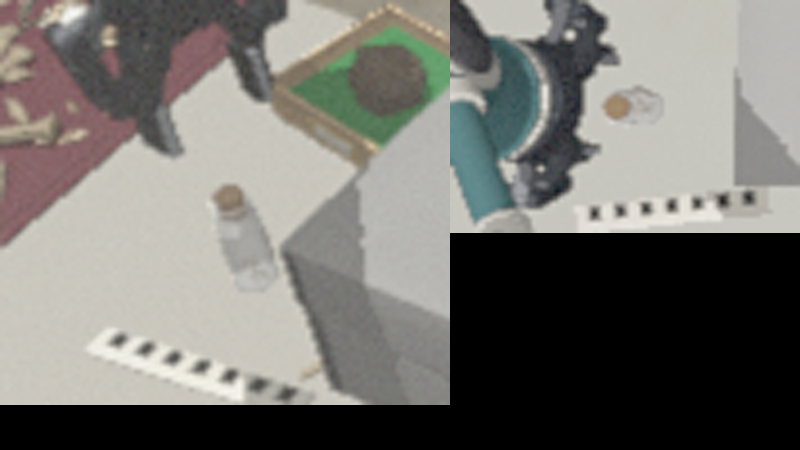

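```bash
python3 - <<'E'
from h import *
s=np.load("scene0.npz")
for z in(.123,.13,.137): print(z,plane(s,187.8,157.1,z).round(4))
E
python3 d.py .4215,.3625,.018
```

```text
0.123 [0.4324 0.3617 0.123 ]
0.13 [0.4269 0.3543 0.13  ]
0.137 [0.4214 0.3468 0.137 ]
t 30.22 p [0.4273 0.3583 0.1244] psi -10.02 width 0.65 grip 0.0 F [-0.3  1.   0.4]
.4215,.3625,.018 shift [0.012, -0.027, 0.426] turn [0.003, -0.003, -0.0]
```

Request:
play_rows(
  rows=[
    [[0.013,-0.025,0],[0,0,0]],
    [[0.013,-0.025,0],[0,0,0]],
    [[0.013,-0.025,0.05],[0,0,0]],
    [[0.013,-0.025,0.12],[0,0,0]],
    [[0.013,-0.025,0.2],[0,0,0]],
    [[0.013,-0.025,0.28],[0,0,0]],
    [[0.013,-0.025,0.35],[0,0,0]],
    [[0.013,-0.025,0.4],[0,0,0]],
    [[0.013,-0.025,0.42],[0,0,0]],
    [[0.013,-0.025,0.42],[0,0,0]],
    [[0.013,-0.025,0.42],[0,0,0]],
  ],
)

```text
time: 31.13
tool_pos: [0.4204, 0.3622, -0.0167]
tcp_rot: [2.406, 2.02, 0.0]
wrist_force: [0.4, 0.1, 0.1]
width: 0.647
grip_force: 0.0
```

Request:
play_rows(
  rows=[
    [[0,0,0],[0,0,0]],
    [[0,0,0],[0,0,0]],
    [[0,0,0],[0,0,0]],
    [[0,0,0],[0,0,0]],
    [[0,0,0],[0,0,0]],
    [[0,0,0],[0,0,0]],
    [[0,0,0],[0,0,0]],
    [[0,0,0],[0,0,0]],
    [[0,0,0],[0,0,0]],
  ],
  claw=-1,
  newtons=20,
)

```text
time: 31.88
tool_pos: [0.4212, 0.3628, -0.0155]
tcp_rot: [2.406, 2.019, 0.004]
wrist_force: [-0.5, -1.3, 5.9]
width: 0.319
grip_force: 20.7
```

```bash
python3 d.py .421,.362,.22 .46,.15,.24 .5,-.08,.22 .592,-.3095,.2
```

```text
t 31.88 p [0.4212 0.3628 0.0189] psi -9.99 width 0.319 grip 20.7 F [-0.5 -1.3  5.9]
.421,.362,.22 shift [-0.002, 0.001, -0.804] turn [0.002, -0.002, 0.0]
.46,.15,.24 shift [-0.81, 0.302, -0.885] turn [0.002, -0.002, 0.0]
.5,-.08,.22 shift [-1.688, 0.619, -0.807] turn [0.002, -0.002, 0.0]
.592,-.3095,.2 shift [-2.529, 1.141, -0.727] turn [0.002, -0.002, 0.0]
```

Request:
play_rows(
  rows=[
    [[0,0,-0.03],[0,0,0]],
    [[0,0,-0.09],[0,0,0]],
    [[0,0,-0.17],[0,0,0]],
    [[0,0,-0.27],[0,0,0]],
    [[0,0,-0.37],[0,0,0]],
    [[0,0,-0.47],[0,0,0]],
    [[0,0,-0.57],[0,0,0]],
    [[0,0,-0.67],[0,0,0]],
    [[0,0,-0.76],[0,0,0]],
    [[-0.05,0.018,-0.83],[0,0,0]],
    [[-0.13,0.048,-0.87],[0,0,0]],
    [[-0.22,0.08,-0.88],[0,0,0]],
    [[-0.32,0.118,-0.88],[0,0,0]],
    [[-0.42,0.155,-0.88],[0,0,0]],
    [[-0.52,0.19,-0.88],[0,0,0]],
    [[-0.62,0.23,-0.88],[0,0,0]],
    [[-0.71,0.262,-0.88],[0,0,0]],
    [[-0.77,0.285,-0.88],[0,0,0]],
    [[-0.81,0.3,-0.88],[0,0,0]],
    [[-0.81,0.3,-0.88],[0,0,0]],
  ],
)

```text
time: 33.55
tool_pos: [0.4588, 0.1479, 0.2031]
tcp_rot: [2.408, 2.017, -0.001]
wrist_force: [-0.4, 0.7, 0.5]
width: 0.318
grip_force: 20.0
```

```bash
python3 d.py .5,-.08,.23 .592,-.3095,.2
```

```text
t 33.55 p [0.4588 0.1479 0.2375] psi -10.12 width 0.318 grip 20.0 F [-0.4  0.7  0.5]
.5,-.08,.23 shift [-0.868, 0.322, 0.031] turn [-0.0, 0.001, -0.003]
.592,-.3095,.2 shift [-1.707, 0.846, 0.151] turn [-0.0, 0.001, -0.003]
```

Request:
play_rows(
  rows=[
    [[-0.04,0.015,0],[0,0,0]],
    [[-0.1,0.037,0],[0,0,0]],
    [[-0.19,0.07,0],[0,0,0]],
    [[-0.29,0.107,0],[0,0,0]],
    [[-0.39,0.145,0],[0,0,0]],
    [[-0.49,0.18,0],[0,0,0]],
    [[-0.59,0.22,0],[0,0,0]],
    [[-0.69,0.255,0],[0,0,0]],
    [[-0.77,0.285,0],[0,0,0]],
    [[-0.83,0.31,0],[0,0,0]],
    [[-0.868,0.322,0],[0,0,0]],
    [[-0.868,0.322,0],[0,0,0]],
  ],
)

```text
time: 34.55
tool_pos: [0.5008, -0.0792, 0.203]
tcp_rot: [2.408, 2.018, -0.001]
wrist_force: [0.9, -0.6, -0.8]
width: 0.32
grip_force: 20.0
```

Request:
play_rows(
  rows=[
    [[-0.04,0.025,0],[0,0,0]],
    [[-0.1,0.063,0],[0,0,0]],
    [[-0.18,0.113,0.02],[0,0,0]],
    [[-0.28,0.175,0.04],[0,0,0]],
    [[-0.38,0.24,0.06],[0,0,0]],
    [[-0.48,0.3,0.08],[0,0,0]],
    [[-0.58,0.363,0.1],[0,0,0]],
    [[-0.67,0.42,0.12],[0,0,0]],
    [[-0.75,0.47,0.14],[0,0,0]],
    [[-0.81,0.506,0.15],[0,0,0]],
    [[-0.839,0.524,0.15],[0,0,0]],
    [[-0.839,0.524,0.15],[0,0,0]],
    [[-0.839,0.524,0.15],[0,0,0]],
    [[-0.839,0.524,0.15],[0,0,0]],
  ],
)

```text
time: 35.72
tool_pos: [0.5931, -0.3061, 0.1659]
tcp_rot: [-2.405, -2.021, -0.0]
wrist_force: [-0.5, 0.1, -0.5]
width: 0.317
grip_force: 20.0
```

```bash
python3 d.py .592,-.3095,.1 .592,-.3095,.04; python3 - <<'E'
from h import *
from workcell import cams
c=cams.read_camera("scene")
h=cv2.cvtColor(c["image"][205:265,425:500],cv2.COLOR_RGB2HSV).astype(int)
m=((h[...,2]>175)&(h[...,1]<80)).astype(np.uint8); n,l,st,ce=cv2.connectedComponentsWithStats(m)
for i in range(1,n):
    if st[i,4]>25: print(st[i],(ce[i]+[425,205]).round(1),plane(c,*(ce[i]+[425,205]),.068).round(4))
E
```

```text
t 35.72 p [ 0.5931 -0.3061  0.2003] psi -9.93 width 0.317 grip 20.0 F [-0.5  0.1 -0.5]
.592,-.3095,.1 shift [-0.014, -0.002, 0.401] turn [-0.0, -0.001, 0.002]
.592,-.3095,.04 shift [-0.015, -0.002, 0.641] turn [-0.0, -0.001, 0.002]
[  0   3  18  29 286] [430.8 219.4] [ 0.5701 -0.257   0.068 ]
[ 46  22  15  12 137] [478.1 232. ] [ 0.5836 -0.3647  0.068 ]
[ 59  36  16  24 197] [494.1 256.4] [ 0.5314 -0.4118  0.068 ]
[  0  40  34  20 352] [436.1 257.8] [ 0.4686 -0.3018  0.068 ]
```

Request:
play_rows(
  rows=[
    [[-0.012,-0.002,0.04],[0,0,0]],
    [[-0.012,-0.002,0.11],[0,0,0]],
    [[-0.012,-0.002,0.2],[0,0,0]],
    [[-0.012,-0.002,0.29],[0,0,0]],
    [[-0.012,-0.002,0.38],[0,0,0]],
    [[-0.012,-0.002,0.46],[0,0,0]],
    [[-0.012,-0.002,0.53],[0,0,0]],
    [[-0.012,-0.002,0.58],[0,0,0]],
    [[-0.012,-0.002,0.61],[0,0,0]],
    [[-0.012,-0.002,0.63],[0,0,0]],
    [[-0.012,-0.002,0.63],[0,0,0]],
    [[-0.012,-0.002,0.63],[0,0,0]],
    [[-0.012,-0.002,0.63],[0,0,0]],
  ],
)

```text
time: 36.85
tool_pos: [0.5932, -0.3109, 0.0095]
tcp_rot: [2.405, 2.018, 0.001]
wrist_force: [0.1, 0.6, -0.7]
width: 0.32
grip_force: 20.0
```

```bash
python3 d.py .592,-.3085,.0345
```

```text
t 36.85 p [ 0.5932 -0.3109  0.0439] psi -9.99 width 0.32 grip 20.0 F [ 0.1  0.6 -0.7]
.592,-.3085,.0345 shift [0.008, -0.006, 0.038] turn [0.003, 0.001, 0.0]
```

Request:
play_rows(
  rows=[
    [[0.004,-0.004,0.008],[0,0,0]],
    [[0.008,-0.006,0.016],[0,0,0]],
    [[0.008,-0.006,0.024],[0,0,0]],
    [[0.008,-0.006,0.031],[0,0,0]],
    [[0.008,-0.006,0.035],[0,0,0]],
    [[0.008,-0.006,0.035],[0,0,0]],
    [[0.008,-0.006,0.035],[0,0,0]],
  ],
)

```text
time: 37.43
tool_pos: [0.5911, -0.308, 0.0005]
tcp_rot: [-2.406, -2.02, 0.0]
wrist_force: [-2.6, 1.0, 6.0]
width: 0.321
grip_force: 20.7
```

```bash
python3 d.py .592,-.3085,.0345
```

```text
t 37.43 p [ 0.5911 -0.308   0.0349] psi -9.99 width 0.321 grip 20.7 F [-2.6  1.   6. ]
.592,-.3085,.0345 shift [-0.001, 0.004, 0.002] turn [-0.0, -0.0, 0.0]
```

Request:
play_rows(
  rows=[
    [[0,0,0],[0,0,0]],
    [[0,0,0],[0,0,0]],
    [[0,0,0],[0,0,0]],
    [[0,0,0],[0,0,0]],
    [[0,0,0],[0,0,0]],
  ],
  claw=0.15,
)

```text
time: 37.85
tool_pos: [0.5908, -0.308, -0.0009]
tcp_rot: [-2.406, -2.019, 0.0]
wrist_force: [-0.2, 0.1, -0.1]
width: 0.577
grip_force: 0.0
```

Request:
play_rows(
  rows=[
    [[0,0,-0.02],[0,0,0]],
    [[0,0,-0.06],[0,0,0]],
    [[0,0,-0.12],[0,0,0]],
    [[0,0,-0.2],[0,0,0]],
    [[0,0,-0.3],[0,0,0]],
    [[0,0,-0.42],[0,0,0]],
    [[0,0,-0.55],[0,0,0]],
    [[0,0,-0.7],[0,0,0]],
    [[0,0,-0.85],[0,0,0]],
    [[0.2,-0.3,-0.9],[0,0,0]],
    [[0.4,-0.6,-0.9],[0,0,0]],
    [[0.6,-0.7,-0.9],[0,0,0]],
    [[0.8,-0.7,-0.9],[0,0,0]],
    [[0.95,-0.7,-0.9],[0,0,0]],
    [[0.95,-0.7,-0.9],[0,0,0]],
    [[0.95,-0.7,-0.9],[0,0,0]],
    [[0.95,-0.7,-0.9],[0,0,0]],
  ],
)

```text
time: 39.27
tool_pos: [0.4585, -0.0396, 0.2266]
tcp_rot: [2.404, 2.022, 0.005]
wrist_force: [-0.3, -0.4, -0.4]
width: 0.576
grip_force: 0.0
```

```bash
python3 - <<'E'
from workcell import cams
import cv2,numpy as np
a=cams.read_camera("scene")["image"][120:290,190:510,::-1]
b=cams.read_camera("top")["image"][145:210,160:465,::-1]
o=np.zeros((600,800,3),np.uint8); o[:425]=cv2.resize(a,(800,425),interpolation=2); o[425:595]=cv2.resize(b,(800,170),interpolation=2)
cv2.imwrite("pics/m.png",(255*(o/255.)**.7).astype(np.uint8))
E
```

```text
(no output)
```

View pics/m.png

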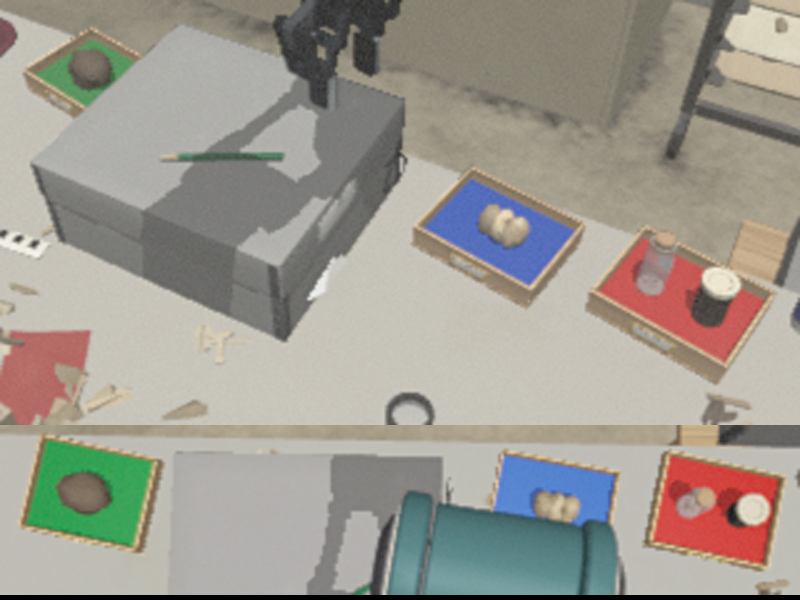

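All four pieces stand in the right trays, upright and clear of the rims, and the robot is well away from them.

```bash
python3 -c "
from workcell import bot
print(bot.finish_job())"
```

```text
the job is handed in; nothing more can be done
None
```

I put the tooth in the blue tray, the stone in the green tray, and the canister and vial upright side by side in the red tray, with the vial moved last. I handed the job in at about 39 s; no verdict came back.

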